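# Refill the sanding-block lane of the feed rack

### The arm

A 6-joint arm with a two-finger parallel gripper is mounted at the origin on the work surface; the furniture and walls round the work are solid. World frame = base frame: x ahead of the robot, y to its left, z up, the work surface at z = 0. Lengths are in m, angles in rad, forces in N, time in s.
With the tool pointing down it reaches from about 0.425 to 0.95 m from the base axis. Payload 14.7 kg.
Tool frame: the origin (TCP) lies at the very end of the fingers, on their centre line; the grasp point (between the pads) lies 19 mm behind it; z points along the fingers, y is the line along which they close (so a half turn about z gives the same grasp; the last joint's range is limited). The gripper opens to 85 mm and grips with 20 to 120 N. Pads are 22 mm wide; open, the fingers measure 114 mm over their backs; the gripper's body (76 mm by 85 mm) begins 54 mm behind the grasp point. The pads swing forward as they close: fully open they stand 13 mm farther back than shut.
Start: joints at [1.127, 0.48, 1.596, -0, 1.065, -0.047], TCP at [0.251, 0.6, 0.231] pointing down, gripper open.
Joint ranges: [-2.75, 2.75], [-0.82, 2.05], [0.23, 2.67], [-1.56, 4.7], [0.09, 2.69], [-2.92, 2.92]. Speed limits (rad/s): [1.89, 1.89, 2.39, 3.01, 3.01, 3.01].

### API

Orientations are given as a rotation vector (axis times angle).
In Python, from station import bot, viewer, sign_off gives the robot as it stands.
- The arm moves only by the tool apply_moves, never from a script. Its arguments are lists of equal length, an entry for each row: "linear": the shift along the tool's x, y, z normalised to -1 to 1, where 1 is 200 mm, a list of three; "turn": the turn, a rotation vector about the tool's x, y, z normalised to -1 to 1, where 1 is 30 degrees, a list of three; "gripper": the opening, from -1 (shut) to 1 (fully open). In form: {"linear": [[tx, ty, tz], ...], "turn": [[wx, wy, wz], ...], "gripper": [gripper, ...]}. A call has 1 to 12 rows; each row is the pose to reach, as a shift and turn from the pose commanded when the call began, along the tool's axes at that moment; what a row does not reach only later rows make up. A row lasts 1/10 s, in which the tool goes at most 50 mm and 8.59 degrees, less where a joint would pass 70% of its speed; a pose out of reach is approached as far as the arm can. A call with a number of a shift or a turn outside -1 to 1 is refused whole. A call with a gripper value outside its range is refused whole. The fingers move at their own pace and stop on an object; "force" is the grip in N (left out, the last holds). Time passes only in rows, so rows that repeat a pose let the fingers close. It gives the time, the measured TCP pose, the force, the opening and the grip force at its end, in the units of the state.
- bot.get_state(): the state, without advancing time (a new reading comes with each control period).
- viewer.camera(name): name is "side" or "top" or "wrist"; returns a dict with "color" (480x640x3 uint8, red, green, blue), "z_map" (480x640 float32, m along the optical axis (not along the pixel's ray), 0 where there is no reading), "fovy" (degrees; the focal length in pixels is half the picture's height over the tangent of half this angle, whatever the lens; pixels are square), "cx", "cy" (the principal point, pixels), "distortion" ([k1, k2, p1, p2, k3] as OpenCV has them; the pictures are not rectified), "R" (3x3) and "t" (3): a world point X has camera coordinates R X + t. Camera axes: x right, y down, z forward; pixel columns grow to the right and rows downward; lengths in m; the calibration is good to about 2 mm. A picture is of the moment at which its call begins.
- sign_off(): hands the job in; it is judged then, once.
The state is a dict: "clock": time; "qpos": joint angles; "joint_velocities": joint speeds; "joint_efforts": joint torques, N m; "tool_pos": TCP position; "ee_rot": TCP orientation; "force": force on the tool from outside, world axes, zero at the start; "torque": the same for the moment, N m; "gripper_width": finger opening in m; "finger_force": force on a finger pad.
Only numpy, scipy, OpenCV 4.12 (cv2) and the standard library are available. Lean on these libraries where they do the work, as an engineer would, in place of code of your own. Each camera call takes 0.05 s, during which the arm holds its last target. There are 200 camera calls.

### The job

Refill the sloped feed rack: take the sanding block that stands on the bench and set it down, still on its long edge and lengthways, at the upper end of the lane in which another sanding block already waits at the stop. Let go of it up there and let it slide down by itself until it rests against the waiting block. Leave the plain wooden offcut on the bench where it is.

Things in the scene. Friction and masses are not known exactly. Their poses are not given: they have to be found in the camera images.
- block_center (a point): Centre of the loose sanding block (cork on a red-brown wooden base, one solid piece), 112 mm long, 36 mm thick, standing on its long edge, so 64 mm high; centre 32 mm above the bench. Own axes: y along its length, z across its thickness (both level), x along its height. About 70 g. Grip it across the thickness, in its upper half.
- waiting_center (a point): Centre of an identical sanding block, waiting on its long edge at the stop of one of the rack's two lanes (either one); a plain offcut waits in the other. Own axes: y along its length, up the lane; z across. It fills its lane to 112 mm from the stop. Set the new block down with its centre about 275 mm up the lane and 32 mm off the floor; it slides to about 168 mm.
- deck (a point): Fixed wooden rack: foot of the stop (35 mm high), midway between the lanes, at lane floor level. x runs up the lanes (rising 22 degrees, away from the robot), y across to the left, z square off the floor. Lane middles at y = +32 and -32 mm, 56 mm wide, slick, floor z = 0, from the stop at x = 0 to the open upper end at x = 345 mm. Rails 8 mm thick, 24 mm high: keep fingertips above them.
- offcut_center (a point): Centre of a loose plain red-brown wooden offcut, 90 mm long, 30 mm thick, standing on edge 45 mm high on the bench near the sanding block; a bystander. Own axes: y along its length, z across its thickness, x along its height.
There are look-alikes about, which are no part of the job. What is shaped like the part that bears block_center but pink or purple is not meant.

How it is judged:
On the way:
1. the sanding block is set down, still held, on the floor of the right lane at its upper end (centre more than 225 mm up the lane from the stop and less than 66 mm off the lane floor) (((y of block_center in the frame of deck between 0.012 and 0.052 m and y of waiting_center in the frame of deck above 0.012 m) or (y of block_center in the frame of deck between -0.052 and -0.012 m and y of waiting_center in the frame of deck below -0.012 m)) and x of block_center in the frame of deck between 0.225 and 0.36 m and z of block_center in the frame of deck between 0.02 and 0.066 m and contact force between the fingers and block above 0.3 N), for 0.05 s.
At the end, for the whole second after the job is handed in: The block rests, released, on its long edge in the waiting block's lane, lengthways within 15 degrees, its centre 153 to 186 mm from the stop and 22 to 45 mm off the floor; the waiting block's centre is within 70 mm of the stop; the bench offcut has moved less than 30 mm (((y of block_center in the frame of deck between 0.012 and 0.052 m and y of waiting_center in the frame of deck above 0.012 m) or (y of block_center in the frame of deck between -0.052 and -0.012 m and y of waiting_center in the frame of deck below -0.012 m)) and angle between the z axis of block_center and the y axis of deck, either way round below 0.26 rad and x of block_center in the frame of deck between 0.153 and 0.186 m and z of block_center in the frame of deck between 0.022 and 0.045 m and x of waiting_center in the frame of deck below 0.07 m and z of waiting_center in the frame of deck below 0.045 m and linear speed of block below 0.02 m/s and contact force between the fingers and block below 0.1 N); the robot touches nothing.
It fails at once if the fingers push or hold the block in the lower part of the lane (centre less than 190 mm up from the stop and less than 60 mm off the floor, in either lane) instead of letting it slide (x of block_center in the frame of deck between 0 and 0.19 m and z of block_center in the frame of deck below 0.06 m and y of block_center in the frame of deck between -0.07 and 0.07 m and contact force between the fingers and block above 1 N).
It fails at once if the offcut on the bench is moved by more than 30 mm (distance of offcut_center from where it was at the start of the episode above 0.03 m).
It also fails if it takes over 32 s, if anything falls off the work surface, if the arm or the gripper's body presses on something with over 40 N, if the wrist force passes 120 N, or if a joint passes its speed limit or range.

## Working session

There is one attempt and no reset: what is moved stays moved. The work goes in short steps, Python scripts to look and compute and a tool call to move; the robot and the scene stay as the last step left them, time stands still between calls to the robot, and variables do not carry over. Pictures are saved under pics/ and viewed, at most 10 in all, crops included, and the job is handed in when it is done.

Besides the shell and the picture viewer there is one more tool, called after "Request:" by a JSON object that holds its "name" and its "arguments". apply_moves: Moves the arm, as the interface text tells. Scaled input: -1 to 1 covers 200 mm each way for a shift and 30 degrees each way for a turn. Its arguments: {"type":"object","properties":{"linear":{"type":"array","items":{"type":"array","items":{"type":"number"}}},"turn":{"type":"array","items":{"type":"array","items":{"type":"number"}}},"gripper":{"type":"array","items":{"type":"number"}},"force":{"type":"number"}},"required":["linear","turn","gripper"]}

```bash
mkdir -p pics
cat > h.py <<'E'
import numpy as np, cv2, pickle
from station import bot, viewer, sign_off
def grab(n,tag):
    c=viewer.camera(n); pickle.dump(c,open(f'pics/{tag}.pkl','wb')); cv2.imwrite(f'pics/{tag}.png',c['color'][:,:,::-1]); return c
def K(c):
    f=240/np.tan(np.radians(c['fovy'])/2); return np.array([[f,0,c['cx']],[0,f,c['cy']],[0,0,1.]])
def cloud(c):
    v,u=np.mgrid[:480,:640]; p=np.stack([u,v],-1).reshape(-1,1,2).astype(np.float64)
    n=cv2.undistortPoints(p,K(c),np.array(c['distortion'],float)).reshape(480,640,2)
    z=c['z_map'].astype(float); P=np.dstack([n*z[...,None],z])
    W=(P-np.array(c['t']))@np.array(c['R']); W[z==0]=np.nan; return W
E
python3 - <<'E'
from h import *
a=grab('top','top0');b=grab('side','side0')
for c in(a,b): print(c['fovy'],c['distortion'],-np.array(c['R']).T@c['t'])
print(bot.get_state())
E
```

```text
43.09250694167601 [0.04820645 0.         0.         0.         0.        ] [ 0.17422208 -0.11096759  1.33546418]
44.453577416239845 [-0.15161991  0.          0.          0.          0.        ] [ 0.21591892 -0.91392254  0.60788784]
{'clock': 0.1, 'qpos': array([ 1.12738191e+00,  4.80777781e-01,  1.59678457e+00, -4.91559178e-06,
        1.06509427e+00, -4.65870375e-02]), 'joint_velocities': array([ 1.05495821e-03, -2.39935888e-03,  8.88472605e-05,  1.37942345e-03,
        3.05717489e-03,  2.09992549e-03]), 'joint_efforts': array([ 1.06312000e-03, -9.52255440e+01, -4.31040895e+01, -2.84759526e-04,
        5.15205465e-03, -8.25333768e-05]), 'tool_pos': array([0.25104434, 0.59918201, 0.23074075]), 'ee_rot': array([-6.19199325e-01, -3.07970757e+00,  1.62287504e-03]), 'force': array([-0.00652096, -0.15255772,  0.45066811]), 'torque': array([ 0.01683971, -0.00359561, -0.04612844]), 'finger_force': 0.0, 'gripper_width': 0.08599168277098966}
```

View pics/top0.png

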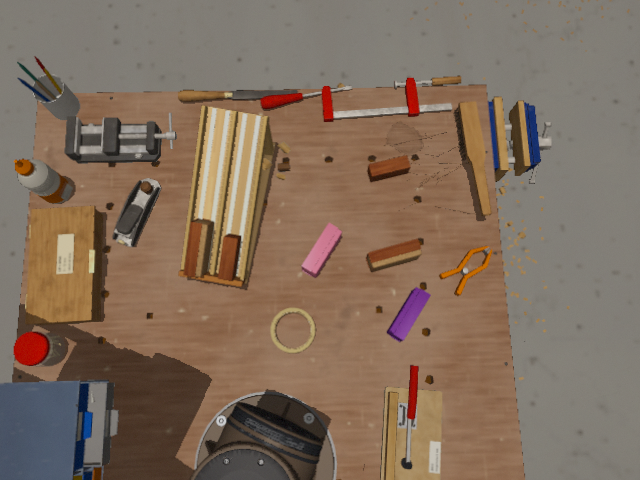

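View pics/side0.png

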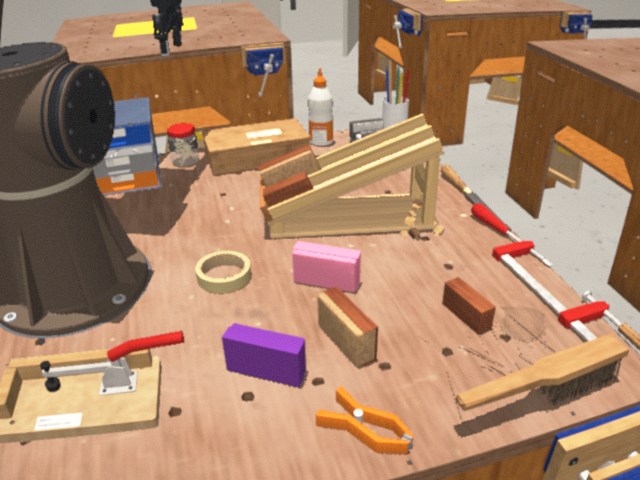

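Candidates in the top view:
- Cork and red-brown block at (394,254)
- Plain offcut at (389,168)
- Pink block at (322,250) and purple block at (409,314)
- On the rack, a cork block in the left lane at (198,247) and a plain offcut in the right lane at (229,257)

I choose (394,254) as the loose block and the left lane. I'll check both in a close crop and measure.

Run:
```python
from h import *
L=lambda t:pickle.load(open(f'pics/{t}.pkl','rb'))
a,b=L('top0'),L('side0'); A,B=cloud(a),cloud(b)
ca=a['color'][:,:,::-1];cb=b['color'][:,:,::-1]
im=np.hstack([cv2.resize(ca[190:290,175:275],(400,400),interpolation=2),cv2.resize(cb[280:370,300:390],(400,400),interpolation=2)])
cv2.imwrite('pics/crop.png',im)
def rect(W,box,zr,n):
    x0,x1,y0,y1=box; P=W[y0:y1,x0:x1].reshape(-1,3); P=P[(P[:,2]>zr[0])&(P[:,2]<zr[1])]
    r=cv2.minAreaRect(P[:,:2].astype(np.float32)*1000); print(n,len(P),'c',np.round(r[0],1),'size',np.round(r[1],1),'ang',round(r[2],1),'z95',np.percentile(P[:,2],[5,50,95]).round(4))
rect(A,(355,435,225,285),(.055,.08),'block top')
rect(B,(305,390,280,375),(.055,.08),'block side')
rect(A,(355,420,145,190),(.035,.06),'off top')
rect(B,(435,505,270,340),(.035,.06),'off side')
rect(A,(295,350,215,285),(.04,.08),'pink'); rect(A,(380,435,280,345),(.04,.08),'purple')
for n,(u,v) in dict(tl=(206,108),tr=(268,116),bl=(183,277),br=(243,286),mid1=(216,160),mid2=(245,170),wb=(200,240),wo=(230,255)).items(): print(n,A[v,u].round(4))
# lane floor plane
for n,poly in dict(L=[(207,125),(222,125),(208,205),(197,205)],R=[(240,130),(258,130),(243,215),(230,215)]).items():
    m=np.zeros((480,640),np.uint8); cv2.fillPoly(m,[np.array(poly)],1); P=A[m>0]; P=P[~np.isnan(P[:,0])]
    c=np.median(P,0)
    for _ in range(5):
        M=np.c_[P[:,:2],np.ones(len(P))]; k=np.linalg.lstsq(M,P[:,2],rcond=None)[0]; r=P[:,2]-M@k; P=P[np.abs(r)<max(.003,1.5*r.std())]
    print(n,len(P),k,'slope',np.degrees(np.arctan(np.hypot(*k[:2]))),'dir',np.degrees(np.arctan2(k[1],k[0])),r.std())
```

```text
block top 877 c [ 424.1 -280.8] size [ 36.6 112.5] ang 14.6 z95 [0.0589 0.0635 0.0677]
block side 1462 c [ 394.3 -290.4] size [ 99.1 114.3] ang 14.4 z95 [0.057  0.0636 0.0658]
off top 554 c [ 627.1 -280.8] size [32.2 91.3] ang 12.6 z95 [0.0386 0.0444 0.0489]
off side 925 c [ 628.4 -283. ] size [33.9 92.4] ang 12.9 z95 [0.037  0.0449 0.0469]
pink 910 c [ 438.8 -125.5] size [ 36.4 112.8] ang 56.7 z95 [0.055  0.0633 0.0682]
purple 981 c [ 296.9 -304.2] size [ 36.5 114. ] ang 56.0 z95 [0.0569 0.0634 0.0677]
tl [0.7126 0.1068 0.177 ]
tr [ 0.6973 -0.0191  0.1661]
bl [0.3922 0.1828 0.0025]
br [ 0.3695  0.051  -0.0011]
mid1 [0.6161 0.0925 0.1322]
mid2 [0.5958 0.033  0.1239]
wb [0.4464 0.1228 0.1294]
wo [0.4184 0.065  0.1072]
L 824 [ 0.39373525 -0.08815652 -0.10288027] slope 21.973268004142426 dir -12.620269711595139 0.0015423282161426471
R 1022 [ 0.38804831 -0.08834142 -0.10038436] slope 21.701418186647874 dir -12.8251306798447 0.0015706472752791867
```

View pics/crop.png

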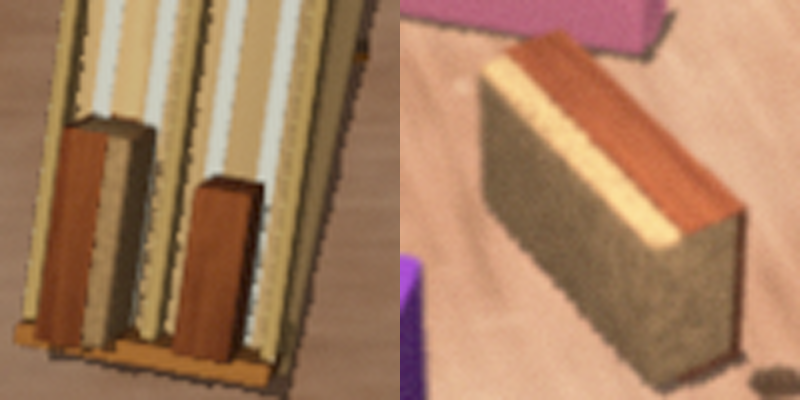

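The crop confirms it: the left-lane block has cork on red-brown, the right-lane one is plain wood, and the loose block is cork and red-brown. Next I'll fit the deck frame.

Run:
```python
from h import *
L=lambda t:pickle.load(open(f'pics/{t}.pkl','rb'))
A,B=cloud(L('top0')),cloud(L('side0'))
s=np.radians(22);a=np.radians(-12.7)
ex=np.array([np.cos(s)*np.cos(a),np.cos(s)*np.sin(a),np.sin(s)]);ey=np.array([-np.sin(a),np.cos(a),0]);ez=np.cross(ex,ey)
o=np.array([.39,.117,0]); 
for n,W in(('top',A),('side',B)):
    P=W.reshape(-1,3);P=P[~np.isnan(P[:,0])]
    Q=(P-o)@np.c_[ex,ey,ez]*1000
    Q=Q[(Q[:,0]>-40)&(Q[:,0]<400)&(abs(Q[:,1])<110)]
    M=Q[(Q[:,0]>150)&(Q[:,0]<330)]
    print(n,'y: z-median / z std, count')
    for y in range(-90,90,4):
        k=M[(M[:,1]>=y)&(M[:,1]<y+4)&(M[:,2]>20)&(M[:,2]<110)]
        if len(k)>5: print(y+2,np.percentile(k[:,2],[10,50,90]).round(),len(k),end=' | ')
    print()
    for r in ((20,40),(-40,-20)):
      for lo,hi in ((-40,0),(0,40),(90,150),(330,380)):
        print(r,[(x,int(np.median(k[:,2])),len(k)) for x in range(lo,hi,4) for k in [Q[(Q[:,0]>=x)&(Q[:,0]<x+4)&(Q[:,1]>r[0])&(Q[:,1]<r[1])&(Q[:,2]>-20)]] if len(k)>2])
```

```text
top y: z-median / z std, count
-72 [33. 51. 61.] 238 | -68 [53. 59. 63.] 192 | -64 [55. 59. 63.] 93 | -60 [33. 37. 42.] 92 | -56 [33. 36. 39.] 150 | -52 [33. 36. 40.] 166 | -48 [33. 37. 40.] 168 | -44 [33. 36. 39.] 154 | -40 [33. 36. 40.] 162 | -36 [33. 36. 40.] 171 | -32 [34. 36. 40.] 166 | -28 [34. 37. 39.] 150 | -24 [33. 37. 40.] 177 | -20 [34. 37. 40.] 158 | -16 [34. 37. 40.] 158 | -12 [33. 37. 40.] 163 | -8 [34. 39. 58.] 255 | -4 [36. 57. 63.] 289 | 0 [57. 60. 63.] 136 | 4 [39. 58. 61.] 25 | 8 [34. 37. 40.] 122 | 12 [34. 37. 41.] 169 | 16 [34. 37. 41.] 159 | 20 [34. 38. 41.] 164 | 24 [34. 37. 40.] 166 | 28 [33. 37. 40.] 156 | 32 [34. 37. 40.] 169 | 36 [34. 37. 41.] 155 | 40 [34. 37. 40.] 170 | 44 [34. 38. 41.] 162 | 48 [35. 38. 41.] 151 | 52 [34. 37. 41.] 171 | 56 [35. 40. 60.] 287 | 60 [38. 58. 63.] 307 | 64 [58. 61. 64.] 117 | 68 [55. 58. 61.] 14 | 
(20, 40) [(-40, 15, 18), (-36, 13, 15), (-32, 11, 18), (-28, 11, 18), (-24, 9, 15), (-20, 7, 20), (-16, 7, 16), (-12, 5, 18)]
(20, 40) [(8, 72, 12), (12, 71, 7), (20, 100, 13), (24, 101, 17), (28, 101, 20), (32, 100, 16), (36, 101,
[... 1499 characters left out ...]
, (-28, 11, 10), (-24, 8, 14), (-20, 7, 8)]
(20, 40) [(12, 71, 9), (16, 71, 6), (20, 73, 3), (24, 100, 6), (28, 100, 10), (32, 100, 7), (36, 100, 6)]
(20, 40) [(90, 100, 11), (94, 100, 7), (98, 100, 8), (102, 100, 9), (106, 100, 7), (110, 100, 8), (114, 100, 9), (118, 100, 9), (122, 101, 8), (126, 101, 8), (130, 73, 36), (134, 90, 4)]
(20, 40) []
(-40, -20) [(-40, 15, 10), (-36, 14, 10), (-32, 12, 12), (-28, 11, 9), (-24, 9, 10), (-20, 7, 12), (-16, 6, 11), (-12, 3, 11), (-8, 2, 11), (-4, 1, 11)]
(-40, -20) [(0, 0, 3), (12, 71, 5), (16, 71, 10), (28, 40, 14), (32, 0, 17), (36, -4, 15)]
(-40, -20) [(90, 81, 6), (94, 80, 7), (98, 81, 5), (102, 81, 5), (106, 81, 7), (110, 74, 22)]
(-40, -20) []
```

```bash
cat >> h.py <<'E'
from scipy.spatial.transform import Rotation as Ro
s_=np.radians(22);a_=np.radians(-12.7)
EX=np.array([np.cos(s_)*np.cos(a_),np.cos(s_)*np.sin(a_),np.sin(s_)]);EY=np.array([-np.sin(a_),np.cos(a_),0]);EZ=np.cross(EX,EY)
O=np.array([.39,.117,0])+.020*EX-.0025*EY+.0365*EZ
def down(h): # tool y heading h deg, pointing down
    h=np.radians(h); y=np.array([np.cos(h),np.sin(h),0]); z=np.array([0,0,-1.]); return np.c_[np.cross(y,z),y,z]
RD=np.c_[np.cross(EY,-EZ),EY,-EZ]
def plan(wps,start=None):
    if start is None: st=bot.get_state(); p,R=st['tool_pos'],Ro.from_rotvec(st['ee_rot']).as_matrix()
    else: p,R=start
    for q,S in wps:
        q=np.array(q); d=R.T@(q-p)/.2; w=np.degrees(Ro.from_matrix(R.T@S).as_rotvec())/30
        print(np.round(d,3).tolist(),np.round(w,3).tolist(),'dist',round(np.linalg.norm(q-p),3)); p,R=q,S
E
python3 - <<'E'
from h import *
print(O,'place',O+.275*EX+.032*EY+.03*EZ)
D=down
plan([((.42,.45,.30),D(40)),((.52,.28,.3),D(14.6)),((.52,.09,.3),D(14.6)),((.5,-.1,.3),D(14.6)),((.424,-.281,.28),D(14.6)),((.424,-.281,.10),D(14.6))])
E
```

```text
[0.39420176 0.11349039 0.04133434] place [0.63901106 0.09112277 0.17216667]
[-1.067, -0.362, -0.346] [-0.002, 0.0, 0.909] dist 0.236
[-0.973, -0.163, 0.0] [0.0, 0.0, 0.847] dist 0.197
[-0.919, -0.239, 0.0] [0.0, 0.0, 0.0] dist 0.19
[-0.894, -0.336, 0.0] [0.0, 0.0, 0.0] dist 0.191
[-0.78, -0.596, 0.1] [0.0, 0.0, 0.0] dist 0.197
[0.0, 0.0, 0.9] [0.0, 0.0, 0.0] dist 0.18
```

Request:
{"name": "apply_moves", "arguments": {"linear": [[-1,-0.36,-0.35],[-1,-0.36,-0.35],[-1,-0.36,-0.35],[-1,-0.36,-0.35],[-1,-0.36,-0.35],[-1,-0.36,-0.35]], "turn": [[0,0,0.9],[0,0,0.9],[0,0,0.9],[0,0,0.9],[0,0,0.9],[0,0,0.9]], "gripper": [0.41,0.41,0.41,0.41,0.41,0.41]}}

```text
clock: 0.7
tool_pos: [0.4104, 0.4539, 0.3023]
ee_rot: [1.325, 2.847, 0.002]
force: [-0.3, 0.6, -0.4]
gripper_width: 0.06
finger_force: 0.0
```

Request:
{"name": "apply_moves", "arguments": {"linear": [[-0.97,-0.16,0],[-0.97,-0.16,0],[-0.97,-0.16,0],[-0.97,-0.16,0],[-0.97,-0.16,0],[-0.97,-0.16,0]], "turn": [[0,0,0.85],[0,0,0.85],[0,0,0.85],[0,0,0.85],[0,0,0.85],[0,0,0.85]], "gripper": [0.41,0.41,0.41,0.41,0.41,0.41]}}

```text
clock: 1.3
tool_pos: [0.5087, 0.2867, 0.3008]
ee_rot: [-1.919, -2.486, 0.001]
force: [-0.3, 0.9, -0.7]
gripper_width: 0.0601
finger_force: 0.0
```

Request:
{"name": "apply_moves", "arguments": {"linear": [[-0.92,-0.24,0],[-0.92,-0.24,0],[-0.92,-0.24,0],[-0.92,-0.24,0],[-0.92,-0.24,0]], "turn": [[0,0,0],[0,0,0],[0,0,0],[0,0,0],[0,0,0]], "gripper": [0.41,0.41,0.41,0.41,0.41]}}

```text
clock: 1.8
tool_pos: [0.5086, 0.0947, 0.3012]
ee_rot: [-1.919, -2.487, 0.001]
force: [-0.8, 0.7, -0.1]
gripper_width: 0.0601
finger_force: 0.0
```

Request:
{"name": "apply_moves", "arguments": {"linear": [[-0.9,-0.34,0],[-0.9,-0.34,0],[-0.9,-0.34,0],[-0.9,-0.34,0],[-0.9,-0.34,0]], "turn": [[0,0,0],[0,0,0],[0,0,0],[0,0,0],[0,0,0]], "gripper": [0.41,0.41,0.41,0.41,0.41]}}

```text
clock: 2.3
tool_pos: [0.4893, -0.0967, 0.3011]
ee_rot: [1.92, 2.487, -0.001]
force: [0.0, 0.7, 0.2]
gripper_width: 0.0603
finger_force: 0.0
```

Now a wrist look on the way, both for the second view of the block and for planning.

Run:
```python
from h import *
plan([((.424,-.281,.25),down(14.6))])
```

```text
[-0.809, -0.549, 0.256] [-0.001, 0.001, 0.002] dist 0.202
```

Request:
{"name": "apply_moves", "arguments": {"linear": [[-0.81,-0.55,0.26],[-0.81,-0.55,0.26],[-0.81,-0.55,0.26],[-0.81,-0.55,0.26],[-0.81,-0.55,0.26],[-0.81,-0.55,0.26],[-0.81,-0.55,0.26]], "turn": [[0,0,0],[0,0,0],[0,0,0],[0,0,0],[0,0,0],[0,0,0],[0,0,0]], "gripper": [0.41,0.41,0.41,0.41,0.41,0.41,0.41]}}

```text
clock: 3.0
tool_pos: [0.4253, -0.2775, 0.2493]
ee_rot: [-1.916, -2.49, -0.001]
force: [0.6, 0.7, 0.1]
gripper_width: 0.0601
finger_force: 0.0
```

Run:
```python
from h import *
c=grab('wrist','w1'); W=cloud(c); P=W.reshape(-1,3)
P=P[(P[:,2]>.057)&(P[:,2]<.075)&(np.hypot(P[:,0]-.424,P[:,1]+.281)<.075)]
r=cv2.minAreaRect(P[:,:2].astype(np.float32)*1000);print(len(P),r,np.median(P[:,2]))
q=P[:,:2].mean(0); print(q)
plan([((.424,-.281,.029),down(14.6))])
```

```text
4472 ((424.63311767578125, -282.49664306640625), (35.52493667602539, 112.01669311523438), 14.646414756774902) 0.06408882290436455
[ 0.42398928 -0.2793576 ]
[-0.016, -0.011, 1.102] [0.001, -0.0, 0.01] dist 0.221
```

View pics/w1.png

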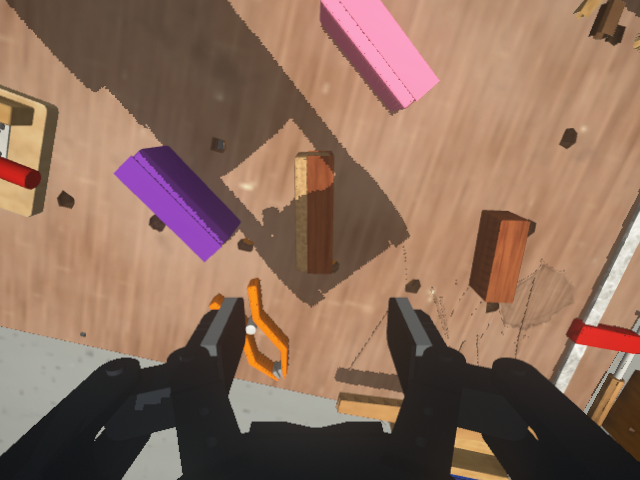

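The wrist view shows the block at (314,212), midway between the finger lines, with pink at (380,55), purple at (180,205) and the offcut at (500,255) all clear. The wrist and top views agree on centre (0.424, -0.282) and top height 64 mm.

Request:
{"name": "apply_moves", "arguments": {"linear": [[-0.02,-0.01,0.25],[-0.02,-0.01,0.5],[-0.02,-0.01,0.65],[-0.02,-0.01,0.65]], "turn": [[0,0,0],[0,0,0],[0,0,0],[0,0,0]], "gripper": [0.41,0.41,0.41,0.41]}}

```text
clock: 3.45
tool_pos: [0.4223, -0.2807, 0.1164]
ee_rot: [-1.911, -2.486, -0.0]
force: [-1.1, 0.3, 0.4]
gripper_width: 0.0605
finger_force: 0.0
```

Request:
{"name": "apply_moves", "arguments": {"linear": [[0,0,0.15],[0,0,0.3],[0,0,0.45],[0,0,0.45],[0,0,0.45]], "turn": [[0,0,0],[0,0,0],[0,0,0],[0,0,0],[0,0,0]], "gripper": [0.41,0.41,0.41,0.41,0.41]}}

```text
clock: 3.95
tool_pos: [0.4244, -0.2834, 0.0308]
ee_rot: [1.916, 2.489, 0.0]
force: [0.2, 0.5, -0.1]
gripper_width: 0.0601
finger_force: 0.0
```

Request:
{"name": "apply_moves", "arguments": {"linear": [[0,0,0],[0,0,0],[0,0,0],[0,0,0],[0,0,0],[0,0,0],[0,0,0]], "turn": [[0,0,0],[0,0,0],[0,0,0],[0,0,0],[0,0,0],[0,0,0],[0,0,0]], "gripper": [-0.5,-0.5,-0.5,-0.5,-0.5,-0.5,-0.5], "force": 35}}

```text
clock: 4.65
tool_pos: [0.4246, -0.2841, 0.0313]
ee_rot: [1.916, 2.486, 0.0]
force: [0.9, 4.4, 14.3]
gripper_width: 0.0354
finger_force: 35.4
```

Request:
{"name": "apply_moves", "arguments": {"linear": [[0,0,-0.2],[0,0,-0.4],[0,0,-0.6],[0,0,-0.8],[0,0,-1],[0,0,-1],[0,0,-1]], "turn": [[0,0,0],[0,0,0],[0,0,0],[0,0,0],[0,0,0],[0,0,0],[0,0,0]], "gripper": [-0.5,-0.5,-0.5,-0.5,-0.5,-0.5,-0.5]}}

```text
clock: 5.35
tool_pos: [0.4238, -0.2838, 0.2313]
ee_rot: [1.915, 2.486, 0.0]
force: [-0.6, 0.1, -1.3]
gripper_width: 0.0352
finger_force: 36.1
```

Run:
```python
from h import *
def t(h,x): return O+x*EX+.032*EY+h*EZ
D=down
tp=t(.13,.275); print(tp, t(.03,.275))
p0=bot.get_state()['tool_pos'];print(p0)
Rd=lambda f: Ro.from_matrix(D(14.6)).as_matrix()@Ro.from_rotvec(f*Ro.from_matrix(D(14.6).T@RD).as_rotvec()).as_matrix()
print(np.degrees(Ro.from_matrix(D(14.6).T@RD).as_rotvec()))
w=[((.50,-.16,.32),Rd(.0)),((.56,-.01,.34),Rd(.33)),(tuple(tp+[-.03,0,.06]),Rd(.67)),(tuple(tp),RD)]
plan(w)
```

```text
[0.60246689 0.09935835 0.26488506] [0.63901106 0.09112277 0.17216667]
[ 0.42384915 -0.28382651  0.23128496]
[-12.03134008 -19.74923307 -61.8958789 ]
[0.5, 0.527, -0.444] [0.004, 0.005, 0.005] dist 0.17
[0.65, 0.479, -0.1] [-0.132, -0.217, -0.681] dist 0.163
[0.419, 0.362, 0.042] [-0.136, -0.224, -0.701] dist 0.111
[-0.043, 0.068, 0.326] [-0.132, -0.217, -0.681] dist 0.067
```

Request:
{"name": "apply_moves", "arguments": {"linear": [[0.5,0.53,-0.44],[0.5,0.53,-0.44],[0.5,0.53,-0.44],[0.5,0.53,-0.44],[0.5,0.53,-0.44],[0.5,0.53,-0.44]], "turn": [[0,0,0],[0,0,0],[0,0,0],[0,0,0],[0,0,0],[0,0,0]], "gripper": [-0.5,-0.5,-0.5,-0.5,-0.5,-0.5]}}

```text
clock: 5.95
tool_pos: [0.4998, -0.1595, 0.3164]
ee_rot: [-1.915, -2.488, 0.001]
force: [0.2, -0.7, -0.3]
gripper_width: 0.0353
finger_force: 36.0
```

Request:
{"name": "apply_moves", "arguments": {"linear": [[0.65,0.48,-0.1],[0.65,0.48,-0.1],[0.65,0.48,-0.1],[0.65,0.48,-0.1],[0.65,0.48,-0.1],[0.65,0.48,-0.1]], "turn": [[-0.13,-0.22,-0.68],[-0.13,-0.22,-0.68],[-0.13,-0.22,-0.68],[-0.13,-0.22,-0.68],[-0.13,-0.22,-0.68],[-0.13,-0.22,-0.68]], "gripper": [-0.5,-0.5,-0.5,-0.5,-0.5,-0.5]}}

```text
clock: 6.55
tool_pos: [0.5593, -0.0108, 0.3362]
ee_rot: [1.387, 2.673, -0.027]
force: [0.2, -0.4, 0.3]
gripper_width: 0.0356
finger_force: 36.0
```

Request:
{"name": "apply_moves", "arguments": {"linear": [[0.42,0.36,0.04],[0.42,0.36,0.04],[0.42,0.36,0.04],[0.42,0.36,0.04],[0.42,0.36,0.04],[0.42,0.36,0.04]], "turn": [[-0.14,-0.22,-0.7],[-0.14,-0.22,-0.7],[-0.14,-0.22,-0.7],[-0.14,-0.22,-0.7],[-0.14,-0.22,-0.7],[-0.14,-0.22,-0.7]], "gripper": [-0.5,-0.5,-0.5,-0.5,-0.5,-0.5]}}

```text
clock: 7.15
tool_pos: [0.572, 0.0977, 0.3223]
ee_rot: [0.837, 2.755, -0.042]
force: [-0.6, 0.6, -1.3]
gripper_width: 0.0355
finger_force: 36.0
```

Run:
```python
from h import *
plan([(O+.275*EX+.032*EY+.13*EZ,RD)])
```

```text
[-0.044, 0.077, 0.313] [-0.132, -0.22, -0.685] dist 0.065
```

Request:
{"name": "apply_moves", "arguments": {"linear": [[-0.04,0.08,0.31],[-0.04,0.08,0.31],[-0.04,0.08,0.31],[-0.04,0.08,0.31],[-0.04,0.08,0.31],[-0.04,0.08,0.31]], "turn": [[-0.13,-0.22,-0.69],[-0.13,-0.22,-0.69],[-0.13,-0.22,-0.69],[-0.13,-0.22,-0.69],[-0.13,-0.22,-0.69],[-0.13,-0.22,-0.69]], "gripper": [-0.5,-0.5,-0.5,-0.5,-0.5,-0.5]}}

```text
clock: 7.75
tool_pos: [0.6026, 0.1019, 0.266]
ee_rot: [0.301, 2.742, -0.06]
force: [-0.2, 0.4, -0.7]
gripper_width: 0.0355
finger_force: 36.0
```

```bash
python3 - <<'E'
from h import *
c=grab('wrist','w2');grab('side','s2')
W=cloud(c); Q=(W-O)@np.c_[EX,EY,EZ]*1000
st=bot.get_state(); print('tcp deck',((st['tool_pos']-O)@np.c_[EX,EY,EZ]*1000).round(1))
plan([(O+.275*EX+.032*EY+.034*EZ,RD)])
np.save('pics/Q2.npy',Q)
q=Q.reshape(-1,3);q=q[~np.isnan(q[:,0])]
for x0 in (180,300): 
  M=q[(q[:,0]>x0)&(q[:,0]<x0+40)&(q[:,2]<40)&(q[:,2]>-10)]
  print(x0,[(y,int(np.median(k[:,2])),len(k)) for y in range(-80,80,3) for k in [M[(M[:,1]>=y)&(M[:,1]<y+3)]] if len(k)>5])
b=q[(q[:,2]>130)&(q[:,2]<190)&(q[:,0]>190)&(q[:,0]<350)&(abs(q[:,1]-32)<25)]
print(len(b),np.percentile(b,[1,5,50,95,99],axis=0).round(1))
E
python3 -c "
import cv2,numpy as np
a=cv2.imread('pics/w2.png');b=cv2.imread('pics/s2.png')
cv2.imwrite('pics/c2.png',np.hstack([cv2.resize(a,(400,300)),cv2.resize(b[30:255,200:500],(400,300))]))"
```

```text
tcp deck [274.7  34.7 131.1]
[-0.001, -0.014, 0.486] [0.001, 0.002, 0.008] dist 0.097
180 [(-71, 22, 160), (-68, 23, 286), (-65, 15, 941), (-62, 0, 366), (-59, 0, 247), (-56, 0, 229), (-53, 0, 244), (-50, 0, 245), (-47, 0, 252), (-44, 0, 250), (-41, 0, 239), (-38, 0, 256), (-35, 0, 242), (-32, 0, 243), (-29, 0, 246), (-26, 0, 234), (-23, 0, 247), (-20, 0, 248), (-17, 0, 252), (-14, 0, 243), (-11, 0, 33), (-8, 23, 164), (-5, 23, 295), (-2, 23, 409), (1, 0, 394), (4, 0, 244), (7, 0, 247), (10, 0, 244), (13, 0, 244), (16, 0, 247), (19, 0, 257), (22, 0, 235), (25, 0, 234), (28, 0, 233), (31, 0, 290), (34, 0, 232), (37, 0, 232), (40, 0, 230), (43, 0, 254), (46, 0, 241), (49, 0, 243), (52, 0, 240), (55, 5, 446), (58, 24, 295), (61, 24, 291), (64, 23, 80)]
300 [(-68, 23, 167), (-65, 23, 192), (-62, 12, 702), (-59, 0, 160), (-56, 0, 164), (-53, 0, 152), (-50, 0, 165), (-47, 0, 165), (-44, 0, 176), (-41, 0, 160), (-38, 0, 168), (-35, 0, 162), (-32, 0, 159), (-29, 0, 168), (-26, 0, 164), (-23, 0, 164), (-20, 0, 160), (-17, 0, 150), (-14, 0, 128), (-11, 0, 109)]
29264 [[218.4   8.4 138. ]
 [218.8  13.7 154.5]
 [259.9  34.  164.1]
 [297.9  52.3 176. ]
 [303.7  55.9 187.8]]
```

View pics/c2.png

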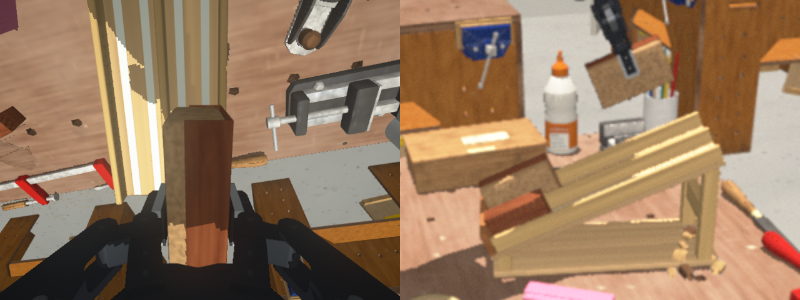

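The block is held and aligned over the left lane. In the wrist view it is at (197,190), with the lane ahead of it. The rail edges hint at a small yaw error in my deck frame, so I'll refine that.

Run:
```python
from h import *
L=lambda t:pickle.load(open(f'pics/{t}.pkl','rb'))
T=np.c_[EX,EY,EZ]
for n,W in (('wrist',cloud(L('w2'))),('top',cloud(L('top0')))):
    q=((W-O)@T*1000).reshape(-1,3);q=q[~np.isnan(q[:,0])]
    for nm,lo,hi in(('R',-85,-50),('M',-20,15),('L',45,85)):
        xs,ys,ws=[],[],[]
        for x in range(130,340,10):
            k=q[(q[:,0]>=x)&(q[:,0]<x+10)&(q[:,1]>lo)&(q[:,1]<hi)&(q[:,2]>19)&(q[:,2]<30)]
            if len(k)>8: xs.append(x+5);ys.append(np.percentile(k[:,1],[5,95]).mean());ws.append(np.ptp(np.percentile(k[:,1],[5,95])))
        if len(xs)>2:
            f=np.polyfit(xs,ys,1);print(n,nm,'deg',np.degrees(np.arctan(f[0])).round(2),'y@0',f[1].round(1),'y@275',np.polyval(f,275).round(1),np.median(ws).round(1),len(xs))
# held block top edges
q=((cloud(L('w2'))-O)@T*1000).reshape(-1,3)
b=q[(q[:,2]>157)&(q[:,2]<171)&(q[:,0]>215)&(q[:,0]<340)&(abs(q[:,1]-34)<22)]
r=cv2.minAreaRect(b[:,:2].astype(np.float32));print(len(b),r)
for x in range(215,300,10):
    k=b[(b[:,0]>=x)&(b[:,0]<x+10)]
    if len(k)>20: print(x,k[:,1].min().round(1),k[:,1].max().round(1),np.median(k[:,2]).round(1))
```

```text
wrist R deg 1.09 y@0 -69.8 y@275 -64.6 7.0 21
wrist M deg 0.32 y@0 -4.3 y@275 -2.7 7.3 13
wrist L deg 2.01 y@0 54.3 y@275 64.0 7.3 11
top R deg 1.76 y@0 -72.3 y@275 -63.8 7.1 21
top M deg 1.23 y@0 -4.7 y@275 1.2 7.0 21
top L deg 1.19 y@0 59.0 y@275 64.7 7.1 21
25464 ((262.2396545410156, 33.834083557128906), (89.62073516845703, 43.844669342041016), 4.9125657081604)
215 16.7 52.1 164.1
225 16.4 52.0 164.1
235 16.5 52.2 164.1
245 16.5 52.1 164.0
255 12.0 56.0 164.1
265 12.1 56.0 164.2
275 15.1 54.2 164.2
285 14.6 54.7 164.0
295 16.6 52.2 163.9
```

Request:
{"name": "apply_moves", "arguments": {"linear": [[0,-0.01,0.12],[0,-0.01,0.24],[0,-0.01,0.34],[0,-0.01,0.42],[0,-0.01,0.46],[0,-0.01,0.48],[0,-0.01,0.48]], "turn": [[0,0,-0.035],[0,0,-0.035],[0,0,-0.035],[0,0,-0.035],[0,0,-0.035],[0,0,-0.035],[0,0,-0.035]], "gripper": [-0.5,-0.5,-0.5,-0.5,-0.5,-0.5,-0.5]}}

```text
clock: 8.55
tool_pos: [0.6366, 0.0926, 0.1762]
ee_rot: [0.271, 2.746, -0.065]
force: [-0.4, -0.0, -0.2]
gripper_width: 0.0355
finger_force: 36.1
```

Run:
```python
from h import *
c=grab('wrist','w3'); q=((cloud(c)-O)@np.c_[EX,EY,EZ]*1000)
st=bot.get_state(); print('tcp deck',((st['tool_pos']-O)@np.c_[EX,EY,EZ]*1000).round(1),st['force'].round(1))
q=q.reshape(-1,3)
for x in range(190,270,10):
    m=(q[:,0]>=x)&(q[:,0]<x+10)
    f=lambda lo,hi,z0,z1:(lambda k:(np.percentile(k[:,1],[3,97]).round(1).tolist(),np.median(k[:,2]).round(1)) if len(k)>8 else None)(q[m&(q[:,1]>lo)&(q[:,1]<hi)&(q[:,2]>z0)&(q[:,2]<z1)])
    print(x,'M',f(-15,12,20,28),'L',f(50,80,20,28),'blk',f(8,58,58,75))
```

```text
tcp deck [274.3  32.9  35.1] [ 0.8 -0.4 -0.7]
190 M ([-6.5, 0.9], np.float64(23.5)) L ([57.0, 64.5], np.float64(24.1)) blk None
200 M ([-6.3, 1.2], np.float64(23.6)) L ([57.2, 64.7], np.float64(24.1)) blk None
210 M ([-6.0, 1.5], np.float64(23.6)) L ([57.5, 64.9], np.float64(24.1)) blk ([16.4, 48.3], np.float64(67.5))
220 M ([-5.8, 1.7], np.float64(23.5)) L ([57.7, 65.2], np.float64(24.1)) blk ([15.3, 48.2], np.float64(67.6))
230 M ([-5.6, 1.9], np.float64(23.6)) L ([57.9, 65.4], np.float64(24.2)) blk ([15.6, 48.4], np.float64(67.6))
240 M ([-5.4, 2.0], np.float64(23.6)) L ([58.1, 65.5], np.float64(24.1)) blk ([15.8, 48.7], np.float64(67.6))
250 M ([-5.2, 2.3], np.float64(23.6)) L ([58.3, 65.8], np.float64(24.2)) blk ([16.0, 48.9], np.float64(67.6))
260 M ([-5.0, 2.5], np.float64(23.6)) L ([58.5, 66.0], np.float64(24.3)) blk ([10.0, 55.4], np.float64(67.7))
```

View pics/w3.png

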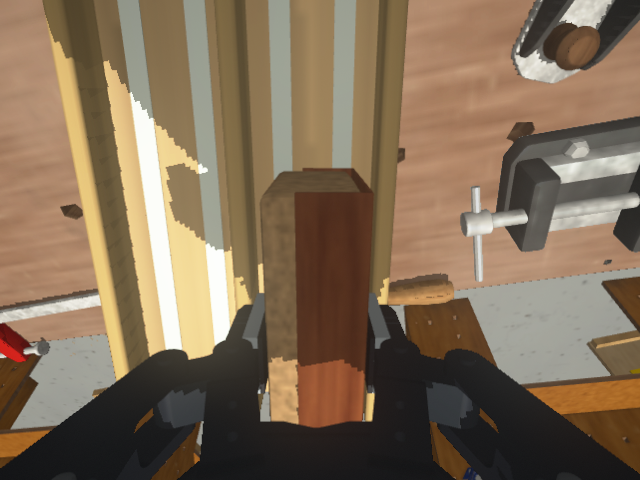

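The block sits between the mid rail (edge at 240,300) and the left rail (edge at 385,200). It is parallel to the lane, about 2 mm too far left and 3.6 mm above the floor.

Request:
{"name": "apply_moves", "arguments": {"linear": [[0,-0.008,0.005],[0,-0.008,0.01],[0,-0.008,0.016],[0,-0.008,0.018],[0,-0.008,0.018]], "turn": [[0,0,0],[0,0,0],[0,0,0],[0,0,0],[0,0,0]], "gripper": [-0.5,-0.5,-0.5,-0.5,-0.5]}}

```text
clock: 9.1
tool_pos: [0.6376, 0.0907, 0.173]
ee_rot: [0.271, 2.746, -0.065]
force: [-0.5, 0.1, -0.1]
gripper_width: 0.0355
finger_force: 36.1
```

Request:
{"name": "apply_moves", "arguments": {"linear": [[0,0,0.002],[0,0,0.002],[0,0,0.002],[0,0,0.002],[0,0,0.002]], "turn": [[0,0,0],[0,0,0],[0,0,0],[0,0,0],[0,0,0]], "gripper": [0.5,0.5,0.5,0.5,0.5]}}

```text
clock: 9.6
tool_pos: [0.6377, 0.0907, 0.1725]
ee_rot: [0.271, 2.746, -0.065]
force: [-1.3, 0.7, 0.0]
gripper_width: 0.0639
finger_force: 0.0
```

Request:
{"name": "apply_moves", "arguments": {"linear": [[0,0,-0.15],[0,0,-0.35],[0,0,-0.6],[0,0,-0.8],[0,0,-0.8],[0,0,-0.8],[0,0,-0.8],[0,0,-0.8]], "turn": [[0,0,0],[0,0,0],[0,0,0],[0,0,0],[0,0,0],[0,0,0],[0,0,0],[0,0,0]], "gripper": [0.5,0.5,0.5,0.5,0.5,0.5,0.5,0.5]}}

```text
clock: 10.4
tool_pos: [0.5788, 0.1036, 0.3194]
ee_rot: [0.271, 2.748, -0.066]
force: [-0.1, -0.5, -0.3]
gripper_width: 0.0642
finger_force: 0.0
```

Run:
```python
from h import *
c=grab('wrist','w4');grab('side','s4')
q=((cloud(c)-O)@np.c_[EX,EY,EZ]*1000).reshape(-1,3)
k=q[(q[:,2]>55)&(q[:,2]<75)&(q[:,1]>5)&(q[:,1]<58)&(q[:,0]<345)]
if len(k): print(len(k),np.percentile(k,[1,50,99],axis=0).round(1)); print(cv2.minAreaRect(k[(k[:,2]>60)&(k[:,2]<68)][:,:2].astype(np.float32)))
a=cv2.imread('pics/w4.png');b=cv2.imread('pics/s4.png')
cv2.imwrite('pics/c4.png',np.hstack([cv2.resize(a,(400,300)),cv2.resize(b[30:255,200:500],(400,300))]))
```

```text
8724 [[120.7   9.4  60.5]
 [168.3  26.9  63.8]
 [225.8  44.1  65.7]]
((173.51629638671875, 26.719295501708984), (35.47022247314453, 107.96076202392578), 89.54410552978516)
```

View pics/c4.png

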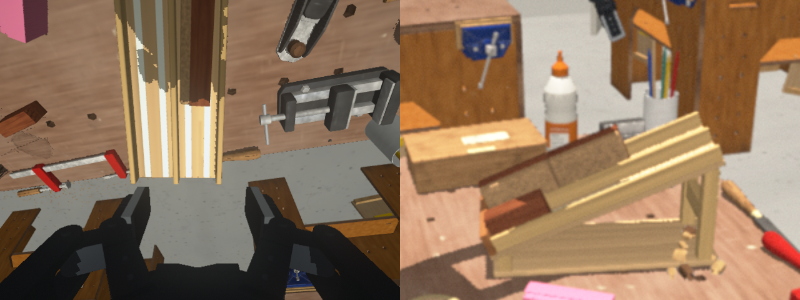

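The block slid down and rests against the waiting block. Its upper end is about 226 mm up the lane, so its centre is at about 170 mm, upright and straight. The arm is clear.

```bash
python3 -c "
from station import sign_off
print(sign_off())"
```

```text
the job is handed in; nothing more can be done
None
```

The job is handed in: I let go of the sanding block at the upper end of the left lane, and it slid down to rest on its long edge against the waiting block, centre about 170 mm from the stop; the arm never went near the bench offcut, and the judge returned no verdict.

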